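# Restock the wire-reel tray from the storage spindle

### The arm

A 7-joint arm with a two-finger parallel gripper is mounted at the origin on the work surface. World frame = base frame: x ahead of the robot, y to its left, z up, the work surface at z = 0. Lengths are in m, angles in rad, forces in N, time in s.
With the tool pointing down it reaches from about 0.35 to 0.9 m from the base axis. Payload 8.1 kg.
Tool frame: the origin (TCP) lies midway between the tips of the shut fingers; the grasp point (between the pads) lies 19 mm behind it; z points along the fingers, y is the line along which they close (so a half turn about z gives the same grasp; the last joint's range is limited). The gripper opens to 92 mm and grips with 3 to 60 N. Pads are 19 mm wide; open, the fingers measure 130 mm over their backs; the gripper's body (75 mm by 190 mm) begins 47 mm behind the grasp point.
Start: joints at [-0.103, 0.434, 0.025, 1.573, -0.012, 1.134, -0.075], TCP at [0.625, -0, 0.227] pointing down, gripper open.
Joint ranges: [-2.62, 2.62], [-0.44, 2.09], [-1.27, 1.32], [0.08, 2.57], [-1.32, 4.46], [0.12, 2], [-2.74, 2.74]. Speed limits (rad/s): [2.22, 2.22, 3.01, 3.01, 3.14, 3.14, 3.14].

### API

Orientations are given as a rotation vector (axis times angle).
In Python, from cell import observe, cams, job gives the robot as it stands. The module is installed in compiled form; this text tells all that it offers.
- The arm moves only by the tool step_arm, never from a script. Its argument "steps" is a list of rows, each a list of 6 numbers: the shift along the world's x, y, z in mm, then the turn, a rotation vector about the world's x, y, z in rad. In form: [[dx, dy, dz, rx, ry, rz], ...]. A call has 1 to 20 rows; each row shifts and turns the commanded pose from where the row before left it; what a row does not reach is not made up. A row lasts 1/12 s, in which the tool goes at most 41.7 mm and 7.16 degrees, less where a joint would pass 70% of its speed; a pose out of reach is approached as far as the arm can. A call with a gripper value outside its range is refused whole. "gripper" is the opening, from 0 (shut) to 1 (fully open), set as the call begins (left out, the last holds). The fingers move at their own pace and stop on an object; "force" is the grip in N (left out, the last holds). Time passes only in rows, so rows that do not move let the fingers close. It gives the time, the measured TCP pose, the force, the opening and the grip force at its end, in the units of the state.
- observe(): the state, without advancing time (a new reading comes with each control period).
- cams.get_image(name): name is "scene" or "side" or "wrist"; returns the picture (420x560x3 uint8, red, green, blue); there is no depth.
- cams.get_calibration(name): a dict with "fov_y" (degrees; the focal length in pixels is half the picture's height over the tangent of half this angle, whatever the lens; pixels are square), "cx", "cy" (the principal point, pixels), "world_to_cam" (4x4, takes a point from world to camera coordinates). Camera axes: x right, y up, looking along -z (the intrinsics and any distortion apply to the point x, -y, -z); pixel columns grow to the right and rows downward; lengths in m; the calibration is good to about 2 mm. A picture is of the moment at which its call begins: read the wrist's pose just before it. get_calibration takes no time and is no camera call; for the wrist camera it gives the pose at the moment of the call.
- job.sign_off(): hands the job in; it is judged then, once.
The state is a dict: "clock": time; "joints": joint angles; "dq": joint speeds; "joint_efforts": joint torques, N m; "position": TCP position; "ee_rot": TCP orientation; "force": force on the tool from outside, world axes, zero at the start; "ft_torque": the same for the moment, N m; "width": opening from 0.0 (shut) to 1.0 (fully open); "gripper_force": force on a finger pad.
Only numpy, scipy, OpenCV 4.12 (cv2) and the standard library are available. Lean on these libraries where they do the work, as an engineer would, in place of code of your own. Each camera call takes 0.05 s, during which the arm holds its last target. There are 200 camera calls.

### The job

Fill every empty cell of the tray with a wire reel from the spindle: take the steel collar and the black brake ring off the spindle and set them aside, then slide reels up off it and lay one flat in each empty cell, leaving the reels already in the tray where they are. When the tray is full, put the brake ring and then the collar back on the spindle, each pushed fully home on top of whatever reel is left (or on the spindle's shoulder if none is). Leave the jar and the big tape roll beside them where they stand.

Things in the scene. Friction and masses are not known exactly. Their poses are not given: they have to be found in the camera images.
- stand: spindle stand, fixed, in a new place each time: grey base plate 100 x 100 x 12 mm, a round shoulder 34 mm across up to 32 mm above the bench, and an upright steel spindle 14 mm in diameter, its last 7 mm tapered, ending 100 mm above the bench. Origin: centre of the underside, z up along the spindle. At the start it carries from below four reels, the brake ring, the collar
- seat (a point): on the spindle's axis at the top of the shoulder, 32 mm above the bench: the underside of the lowest reel (or of the brake ring, if no reel is left) rests here. Home, the ring's origin is 5 or 17 mm above it (no reel or one reel left) and the collar's 14 mm above the ring's
- tray: grey tray, fixed, at a new place and yaw each time: 74 mm (x) by 350 mm (y), five cells of 64 x 64 mm in a row along its y, 69 mm apart, floor 4 mm thick; lips round and between the cells 5 mm thick and 10 mm above the bench, with a 36 mm wide finger notch at each cell on both long sides, so fingers should close along the tray's x. Origin: centre of the underside. One or two cells hold a reel
- mat: thin cork mat stuck to the bench, 85 mm (x) by 180 mm (y), 2 mm thick, origin at the centre of its underside: clear space on which the brake ring and the collar may be set aside
- brake_ring: black rubber-faced brake ring, outside diameter 40 mm, bore 18 mm, 10 mm high, 50 g, alike both ways up; origin: its centre, at mid-height
- collar: plain steel weight collar, outside diameter 32 mm, bore 18 mm, 18 mm high, 80 g, alike both ways up; origin: its centre, at mid-height, z along the bore. It sits on the brake ring
- cell_0 (a point): centre of cell 0's floor, 4 mm above the bench (cells counted along the tray's y); its x, y axes are the tray's
- cell_1 (a point): centre of cell 1's floor, 4 mm above the bench (cells counted along the tray's y); its x, y axes are the tray's
- cell_2 (a point): centre of cell 2's floor, 4 mm above the bench (cells counted along the tray's y); its x, y axes are the tray's
- cell_3 (a point): centre of cell 3's floor, 4 mm above the bench (cells counted along the tray's y); its x, y axes are the tray's
- cell_4 (a point): centre of cell 4's floor, 4 mm above the bench (cells counted along the tray's y); its x, y axes are the tray's
- reel_a: wire reel: a flat spool of fine steel wire with white plastic flanges, 56 mm across (up to 59 mm over its slightly faceted rim), 12 mm high, bore 18 mm right through, about 60 g. Alike both ways up. Origin: its centre, at mid-height; z along the bore. At the start it is the lowest one on the spindle
- reel_b: wire reel: a flat spool of fine steel wire with white plastic flanges, 56 mm across (up to 59 mm over its slightly faceted rim), 12 mm high, bore 18 mm right through, about 60 g. Alike both ways up. Origin: its centre, at mid-height; z along the bore. At the start it is the second from below one on the spindle
- reel_c: wire reel: a flat spool of fine steel wire with white plastic flanges, 56 mm across (up to 59 mm over its slightly faceted rim), 12 mm high, bore 18 mm right through, about 60 g. Alike both ways up. Origin: its centre, at mid-height; z along the bore. At the start it is the third from below one on the spindle
- reel_d: wire reel: a flat spool of fine steel wire with white plastic flanges, 56 mm across (up to 59 mm over its slightly faceted rim), 12 mm high, bore 18 mm right through, about 60 g. Alike both ways up. Origin: its centre, at mid-height; z along the bore. At the start it is the topmost one on the spindle
- stock_0: wire reel: a flat spool of fine steel wire with white plastic flanges, 56 mm across (up to 59 mm over its slightly faceted rim), 12 mm high, bore 18 mm right through, about 60 g. Alike both ways up. Origin: its centre, at mid-height; z along the bore. Already in cell 0 of the tray in some runs; absent in others, and then that cell is empty
- stock_1: wire reel: a flat spool of fine steel wire with white plastic flanges, 56 mm across (up to 59 mm over its slightly faceted rim), 12 mm high, bore 18 mm right through, about 60 g. Alike both ways up. Origin: its centre, at mid-height; z along the bore. Already in cell 1 of the tray in some runs; absent in others, and then that cell is empty
- stock_2: wire reel: a flat spool of fine steel wire with white plastic flanges, 56 mm across (up to 59 mm over its slightly faceted rim), 12 mm high, bore 18 mm right through, about 60 g. Alike both ways up. Origin: its centre, at mid-height; z along the bore. Already in cell 2 of the tray in some runs; absent in others, and then that cell is empty
- stock_3: wire reel: a flat spool of fine steel wire with white plastic flanges, 56 mm across (up to 59 mm over its slightly faceted rim), 12 mm high, bore 18 mm right through, about 60 g. Alike both ways up. Origin: its centre, at mid-height; z along the bore. Already in cell 3 of the tray in some runs; absent in others, and then that cell is empty
- stock_4: wire reel: a flat spool of fine steel wire with white plastic flanges, 56 mm across (up to 59 mm over its slightly faceted rim), 12 mm high, bore 18 mm right through, about 60 g. Alike both ways up. Origin: its centre, at mid-height; z along the bore. Already in cell 4 of the tray in some runs; absent in others, and then that cell is empty
- jar: bystander, loose, to be left alone: amber jar, 52 mm across, 55 mm high, standing beyond the tray
- tape_roll: bystander, loose, to be left alone: big paper tape roll lying flat, 84 mm across, 24 mm high: not a wire reel

How it is judged:
On the way, in this order (a step that is already met when the one before it is completed fails the run):
1. the collar and the brake ring are off the spindle (horizontal distance between each of brake_ring, collar and seat above 0.03 m), for 0.2 s.
2. every cell of the tray holds a reel lying flat on its floor (((horizontal distance between stock_0 and cell_0 below 0.01 m and z of stock_0 in the frame of cell_0 between 0.003 and 0.009 m) or (horizontal distance between reel_a and cell_0 below 0.01 m and z of reel_a in the frame of cell_0 between 0.003 and 0.009 m) or (horizontal distance between reel_b and cell_0 below 0.01 m and z of reel_b in the frame of cell_0 between 0.003 and 0.009 m) or (horizontal distance between reel_c and cell_0 below 0.01 m and z of reel_c in the frame of cell_0 between 0.003 and 0.009 m) or (horizontal distance between reel_d and cell_0 below 0.01 m and z of reel_d in the frame of cell_0 between 0.003 and 0.009 m)) and ((horizontal distance between stock_1 and cell_1 below 0.01 m and z of stock_1 in the frame of cell_1 between 0.003 and 0.009 m) or (horizontal distance between reel_a and cell_1 below 0.01 m and z of reel_a in the frame of cell_1 between 0.003 and 0.009 m) or (horizontal distance between reel_b and cell_1 below 0.01 m and z of reel_b in the frame of cell_1 between 0.003 and 0.009 m) or (horizontal distance between reel_c and cell_1 below 0.01 m and z of reel_c in the frame of cell_1 between 0.003 and 0.009 m) or (horizontal distance between reel_d and cell_1 below 0.01 m and z of reel_d in the frame of cell_1 between 0.003 and 0.009 m)) and ((horizontal distance between stock_2 and cell_2 below 0.01 m and z of stock_2 in the frame of cell_2 between 0.003 and 0.009 m) or (horizontal distance between reel_a and cell_2 below 0.01 m and z of reel_a in the frame of cell_2 between 0.003 and 0.009 m) or (horizontal distance between reel_b and cell_2 below 0.01 m and z of reel_b in the frame of cell_2 between 0.003 and 0.009 m) or (horizontal distance between reel_c and cell_2 below 0.01 m and z of reel_c in the frame of cell_2 between 0.003 and 0.009 m) or (horizontal distance between reel_d and cell_2 below 0.01 m and z of reel_d in the frame of cell_2 between 0.003 and 0.009 m)) and ((horizontal distance between stock_3 and cell_3 below 0.01 m and z of stock_3 in the frame of cell_3 between 0.003 and 0.009 m) or (horizontal distance between reel_a and cell_3 below 0.01 m and z of reel_a in the frame of cell_3 between 0.003 and 0.009 m) or (horizontal distance between reel_b and cell_3 below 0.01 m and z of reel_b in the frame of cell_3 between 0.003 and 0.009 m) or (horizontal distance between reel_c and cell_3 below 0.01 m and z of reel_c in the frame of cell_3 between 0.003 and 0.009 m) or (horizontal distance between reel_d and cell_3 below 0.01 m and z of reel_d in the frame of cell_3 between 0.003 and 0.009 m)) and ((horizontal distance between stock_4 and cell_4 below 0.01 m and z of stock_4 in the frame of cell_4 between 0.003 and 0.009 m) or (horizontal distance between reel_a and cell_4 below 0.01 m and z of reel_a in the frame of cell_4 between 0.003 and 0.009 m) or (horizontal distance between reel_b and cell_4 below 0.01 m and z of reel_b in the frame of cell_4 between 0.003 and 0.009 m) or (horizontal distance between reel_c and cell_4 below 0.01 m and z of reel_c in the frame of cell_4 between 0.003 and 0.009 m) or (horizontal distance between reel_d and cell_4 below 0.01 m and z of reel_d in the frame of cell_4 between 0.003 and 0.009 m))), for 0.2 s.
3. the brake ring is back on the spindle, fully home (((horizontal distance between brake_ring and seat below 0.006 m and z of brake_ring in the frame of seat between 0.002 and 0.008 m) or (horizontal distance between brake_ring and seat below 0.006 m and z of brake_ring in the frame of seat between 0.014 and 0.02 m))), for 0.2 s.
4. the collar is back on the spindle, home on the brake ring (((horizontal distance between brake_ring and seat below 0.006 m and z of brake_ring in the frame of seat between 0.002 and 0.008 m) or (horizontal distance between brake_ring and seat below 0.006 m and z of brake_ring in the frame of seat between 0.014 and 0.02 m)) and horizontal distance between collar and seat below 0.006 m and distance between collar and brake_ring between 0.01 and 0.018 m and ((horizontal distance between collar and seat below 0.006 m and z of collar in the frame of seat between 0.016 and 0.022 m) or (horizontal distance between collar and seat below 0.006 m and z of collar in the frame of seat between 0.028 and 0.034 m))), for 0.2 s.
At the end, for the whole second after the job is handed in: Every cell holds a reel flat on its floor (10 mm off centre, 3 mm in height at most); a reel not in the tray is on the spindle's shoulder; brake ring home on the last reel or shoulder (6 mm off axis, 3 mm in height), collar home on the ring (likewise); all at rest (all of step 2 and all of step 4 and ((horizontal distance between reel_a and cell_0 below 0.01 m and z of reel_a in the frame of cell_0 between 0.003 and 0.009 m) or (horizontal distance between reel_a and cell_1 below 0.01 m and z of reel_a in the frame of cell_1 between 0.003 and 0.009 m) or (horizontal distance between reel_a and cell_2 below 0.01 m and z of reel_a in the frame of cell_2 between 0.003 and 0.009 m) or (horizontal distance between reel_a and cell_3 below 0.01 m and z of reel_a in the frame of cell_3 between 0.003 and 0.009 m) or (horizontal distance between reel_a and cell_4 below 0.01 m and z of reel_a in the frame of cell_4 between 0.003 and 0.009 m) or (horizontal distance between reel_a and seat below 0.008 m and z of reel_a in the frame of seat between 0.003 and 0.009 m)) and ((horizontal distance between reel_b and cell_0 below 0.01 m and z of reel_b in the frame of cell_0 between 0.003 and 0.009 m) or (horizontal distance between reel_b and cell_1 below 0.01 m and z of reel_b in the frame of cell_1 between 0.003 and 0.009 m) or (horizontal distance between reel_b and cell_2 below 0.01 m and z of reel_b in the frame of cell_2 between 0.003 and 0.009 m) or (horizontal distance between reel_b and cell_3 below 0.01 m and z of reel_b in the frame of cell_3 between 0.003 and 0.009 m) or (horizontal distance between reel_b and cell_4 below 0.01 m and z of reel_b in the frame of cell_4 between 0.003 and 0.009 m) or (horizontal distance between reel_b and seat below 0.008 m and z of reel_b in the frame of seat between 0.003 and 0.009 m)) and ((horizontal distance between reel_c and cell_0 below 0.01 m and z of reel_c in the frame of cell_0 between 0.003 and 0.009 m) or (horizontal distance between reel_c and cell_1 below 0.01 m and z of reel_c in the frame of cell_1 between 0.003 and 0.009 m) or (horizontal distance between reel_c and cell_2 below 0.01 m and z of reel_c in the frame of cell_2 between 0.003 and 0.009 m) or (horizontal distance between reel_c and cell_3 below 0.01 m and z of reel_c in the frame of cell_3 between 0.003 and 0.009 m) or (horizontal distance between reel_c and cell_4 below 0.01 m and z of reel_c in the frame of cell_4 between 0.003 and 0.009 m) or (horizontal distance between reel_c and seat below 0.008 m and z of reel_c in the frame of seat between 0.003 and 0.009 m)) and ((horizontal distance between reel_d and cell_0 below 0.01 m and z of reel_d in the frame of cell_0 between 0.003 and 0.009 m) or (horizontal distance between reel_d and cell_1 below 0.01 m and z of reel_d in the frame of cell_1 between 0.003 and 0.009 m) or (horizontal distance between reel_d and cell_2 below 0.01 m and z of reel_d in the frame of cell_2 between 0.003 and 0.009 m) or (horizontal distance between reel_d and cell_3 below 0.01 m and z of reel_d in the frame of cell_3 between 0.003 and 0.009 m) or (horizontal distance between reel_d and cell_4 below 0.01 m and z of reel_d in the frame of cell_4 between 0.003 and 0.009 m) or (horizontal distance between reel_d and seat below 0.008 m and z of reel_d in the frame of seat between 0.003 and 0.009 m)) and linear speed of each of reel_a, reel_b, reel_c, reel_d, brake_ring, collar below 0.02 m/s); the robot touches nothing.
It fails at once if a reel that was already in the tray is moved more than 30 mm (distance of any of stock_0, stock_1, stock_2, stock_3, stock_4 from where it was at the start of the episode above 0.03 m).
It fails at once if a bystander is moved more than 50 mm (distance of any of jar, tape_roll from where it was at the start of the episode above 0.05 m).
It fails at once if the jar is tipped over (angle between jar's own z axis and vertical above 0.6 rad).
Of stock_0, stock_1, stock_2, stock_3, stock_4 only 1 to 2 are there at a start; the rules pass over those that are not, and their reading is None.
At some moment in a run one of collar, brake_ring may be knocked a few centimetres aside while the robot is not near it.
Once in a run the grip may slacken for a moment while it holds something.
It also fails if it takes over 208 s, if anything falls off the work surface, if the arm or the gripper's body presses on something with over 40 N, if the wrist force passes 120 N, or if a joint passes its speed limit or range.

## Working session

There is one attempt and no reset: what is moved stays moved. The work goes in short steps, Python scripts to look and compute and a tool call to move; the robot and the scene stay as the last step left them, time stands still between calls to the robot, and variables do not carry over. Pictures are saved under pics/ and viewed, at most 14 in all, crops included, and the job is handed in when it is done.

Besides the shell and the picture viewer there is one more tool, called after ">>>" by a JSON object that holds its "name" and its "arguments". step_arm: Moves the arm, as the interface text tells. Its arguments: {"type":"object","properties":{"steps":{"type":"array","items":{"type":"array","items":{"type":"number"}}},"gripper":{"type":"number"},"force":{"type":"number"}},"required":["steps"]}

```bash
mkdir -p pics; python3 - <<'E'
from cell import observe,cams
import cv2,numpy as np
for n in("scene","side","wrist"):
    c=cams.get_calibration(n);print(n,c)
    im=cams.get_image(n);cv2.imwrite(f"pics/{n}0.png",im[:,:,::-1])
a=cv2.imread("pics/scene0.png");b=cv2.imread("pics/side0.png")
print(observe())
E
```

```text
scene {'fov_y': 51.70897469294648, 'cx': 278.9367701980602, 'cy': 206.4662698223986, 'world_to_cam': array([[ 0.54457422,  0.83867956, -0.00745018, -0.27232037],
       [-0.70409425,  0.46197544,  0.53928655,  0.40050141],
       [ 0.45573041, -0.28843592,  0.84208938, -1.53007034],
       [ 0.        ,  0.        ,  0.        ,  1.        ]])}
side {'fov_y': 43.64006937488793, 'cx': 280.50707240592584, 'cy': 208.7602913760368, 'world_to_cam': array([[-0.91394938, -0.40551848, -0.01585231,  0.50391143],
       [ 0.28597049, -0.67124715,  0.68384804, -0.28048496],
       [-0.28795384,  0.62046919,  0.72945224, -1.00937352],
       [ 0.        ,  0.        ,  0.        ,  1.        ]])}
wrist {'fov_y': 66.33953034552637, 'cx': 282.1157198022404, 'cy': 207.32044977225416, 'world_to_cam': array([[ 9.99997423e-01, -6.23615708e-04, -2.18309502e-03,
        -6.23577394e-01],
       [ 5.99993205e-05,  9.68461323e-01, -2.49163927e-01,
         2.98738470e-02],
       [ 2.26962563e-03,  2.49163153e-01,  9.68458864e-01,
        -3.88725222e-01],
       [ 0.00000000e+00,  0.00000000e+00,  0.00000000e+00,
         1.00000000e+00]])}
{'clock': 0.15, 'joints': array([-0.10261903,  0.43505863,  0.02497631,  1.57392428, -0.0116348 ,
        1.13398517, -0.07507463]), 'dq': array([-0.0011236 , -0.00373869,  0.00039497, -0.00442854,  0.00050742,
        0.00067368,  0.00163023]), 'joint_efforts': array([ 9.13879558e-04, -6.68263149e+01,  9.85680185e-01, -3.14695251e+01,
       -6.03506877e-02,  3.94195947e-02,  8.07748006e-05]), 'position': array([ 6.24593666e-01, -2.64805821e-05,  2.26113931e-01]), 'ee_rot': array([-2.22091423e+00, -2.22082238e+00,  1.45392427e-03]), 'force': array([-0.35894618, -0.64165586, -1.0417662 ]), 'ft_torque': array([-0.01981643, -0.01807255, -0.00766793]), 'gripper_force': 0.0, 'width': 0.9996305286473408}
```

View pics/scene0.png

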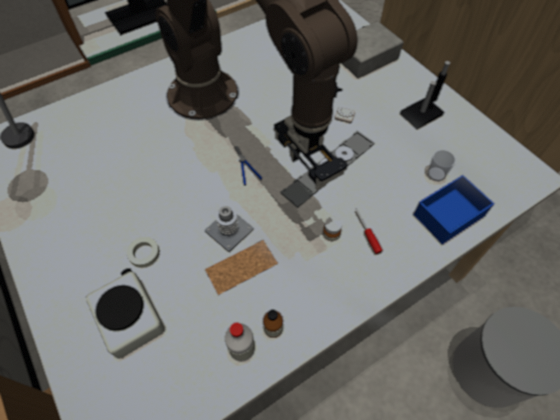

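View pics/side0.png

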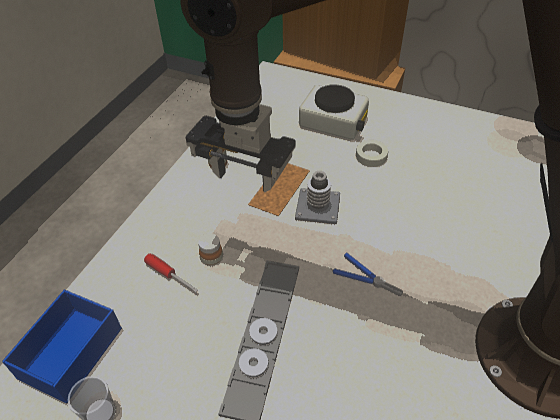

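View pics/wrist0.png

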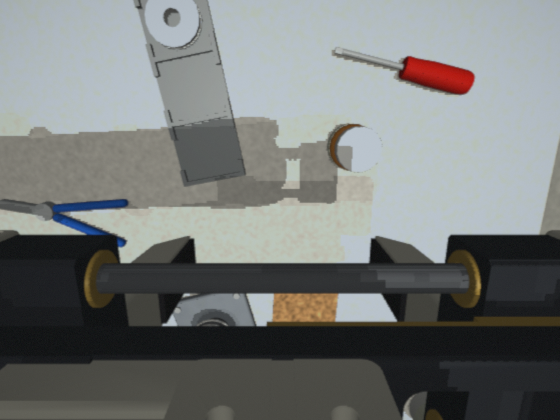

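The side view shows the tray running from about (280,265) to (245,415), with two stock reels at (263,331) and (253,362). The spindle is at (320,195), the cork mat at (280,188) and the jar at (210,250). Next I'll turn these pixels into rough positions.

```bash
cat > h.py <<'E'
import numpy as np,cv2
from cell import observe,cams
def ray(c,u,v):
    f=210/np.tan(np.radians(c["fov_y"])/2)
    M=np.array(c["world_to_cam"]);R=M[:3,:3]
    d=R.T@np.array([(u-c["cx"])/f,-(v-c["cy"])/f,-1.]);return -R.T@M[:3,3],d
def on(c,u,v,z):
    o,d=ray(c,u,v);return o+d*(z-o[2])/d[2]
def proj(c,p):
    f=210/np.tan(np.radians(c["fov_y"])/2)
    q=np.array(c["world_to_cam"])@np.r_[p,1.]
    return c["cx"]-f*q[0]/q[2],c["cy"]+f*q[1]/q[2]
def shot(n,name):
    o=observe();c=cams.get_calibration(n);im=cams.get_image(n)[:,:,::-1].copy()
    cv2.imwrite(f"pics/{name}.png",im);return o,c,im
E
python3 - <<'E'
from h import *
s=cams.get_calibration("side");w=cams.get_calibration("scene");wr=cams.get_calibration("wrist")
for n,u,v,z in[("collar",320,175,.108),("reel",263,331,.016),("reel",253,362,.016),("tr",264,264,.01),("tr",299,264,.01),("tr",262,419,.01),("tr",221,414,.01),("tape",372,150,.024),("mat",310,168,.002),("mat",250,206,.002),("mat",288,212,.002),("jar",210,240,.055)]:
    print(n,np.round(on(s,u,v,z),3))
print("scene collar",on(w,227,212,.108),"mat",on(w,205,268,.002),on(w,278,265,.002),"reel",on(w,346,153,.016))
print("wrist tray",on(wr,185,185,.01),on(wr,245,175,.01),"reel",on(wr,172,16,.016),"jar",on(wr,360,148,.055))
E
```

```text
collar [ 0.537 -0.195  0.108]
reel [0.511 0.176 0.016]
reel [0.5   0.243 0.016]
tr [0.581 0.021 0.01 ]
tr [ 0.511 -0.009  0.01 ]
tr [0.44  0.331 0.01 ]
tr [0.51  0.352 0.01 ]
tape [ 0.473 -0.424  0.024]
mat [ 0.607 -0.317  0.002]
mat [ 0.692 -0.131  0.002]
mat [ 0.598 -0.149  0.002]
jar [0.702 0.039 0.055]
scene collar [ 0.54654206 -0.19139262  0.108     ] mat [ 0.6050507  -0.30508284  0.002     ] [ 0.70507215 -0.1361107   0.002     ] reel [0.50537537 0.24719382 0.016     ]
wrist tray [ 0.50938354 -0.00118274  0.01      ] [0.58038858 0.01064417 0.01      ] reel [0.51125582 0.17521128 0.016     ] jar [0.70209794 0.04478297 0.055     ]
```

>>> {"name": "step_arm", "arguments": {"steps": [[-9, -28, 0, 0, 0, 0.017], [-9, -28, 0, 0, 0, 0.017], [-9, -28, 0, 0, 0, 0.017], [-9, -28, 0, 0, 0, 0.017], [-9, -28, 0, 0, 0, 0.017], [-9, -28, 0, 0, 0, 0.017], [-9, -28, 0, 0, 0, 0.017], [-9, -28, 0, 0, 0, 0.017], [-9, -28, 0, 0, 0, 0.017], [-4, -28, 0, 0, 0, 0.012], [0, 0, 0, 0, 0, 0], [0, 0, 0, 0, 0, 0], [0, 0, 0, 0, 0, 0]], "gripper": 1, "force": 30}}

```text
clock: 1.23
position: [0.5401, -0.2793, 0.2264]
ee_rot: [-2.03, -2.396, -0.001]
force: [0.4, 0.7, -0.2]
width: 0.999
gripper_force: 0.0
```

```bash
python3 - <<'E'
from h import *
o,c,im=shot("wrist","w1");print(o["position"],o["ee_rot"],o["clock"])
print(proj(c,[.54,-.193,.108]))
E
```

```text
[ 0.54009246 -0.27931104  0.22642458] [-2.03042359e+00 -2.39625494e+00 -7.58541096e-04] 1.2333
(np.float64(299.83775837079367), np.float64(102.67323122244963))
```

View pics/w1.png

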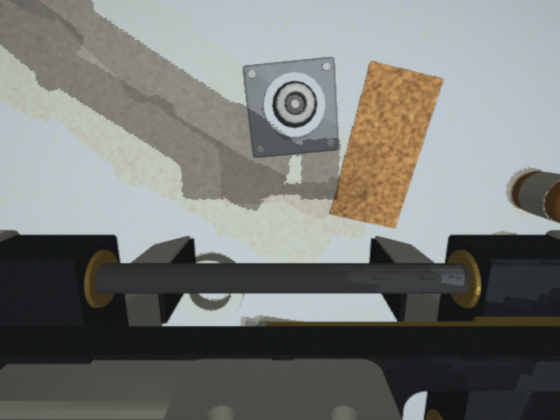

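The collar is at about (295,103), inside the white reel disc, on a base plate with corners (244,66), (334,58), (339,151) and (254,157). The mat has corners (371,61), (442,77), (395,228) and (330,214).

```bash
python3 - <<'E'
from h import *
c=cams.get_calibration("wrist");im=cv2.imread("pics/w1.png");g=cv2.cvtColor(im,6)
np.set_printoptions(precision=4,suppress=True)
# reel disc: bright blob around, filled; contained in the plate
m=((g>185)).astype(np.uint8);m[:60]=0;m[150:]=0;m[:,:255]=0;m[:,:]*=1;m[:,330:]=0
cs,_=cv2.findContours(m,cv2.RETR_EXTERNAL,cv2.CHAIN_APPROX_NONE)
for k in cs:
    if len(k)>60: (u,v),r=cv2.minEnclosingCircle(k);e=cv2.fitEllipse(k);print("reel",u,v,r,e,on(c,*e[0],.080))
crop=cv2.resize(im[60:145,250:335],None,fx=6,fy=6,interpolation=cv2.INTER_NEAREST);cv2.imwrite("pics/c1.png",crop)
print(g[103,255:335])
P=[on(c,u,v,.012) for u,v in[(244,66),(334,58),(339,151),(254,157)]];print("plate",np.array(P),np.mean(P,0))
P=[on(c,u,v,.002) for u,v in[(371,61),(442,77),(395,228),(330,214)]];print("mat",np.array(P),np.mean(P,0))
E
```

```text
reel 294.5 104.0 31.484222412109375 ((294.37420654296875, 103.6286392211914), (58.76523971557617, 61.86493682861328), 169.45773315429688) [ 0.5366 -0.1919  0.08  ]
[135 134 136 135 136 135 134 122 135 179 197 199 199 199 199 197 181 131
  58  39  53  91 136 163 170 174 175 176 162 130  88  91 109 101  98 109
 148 183 186 186 185 185 183 168 135 106 103  98  82  57  58 111 163 187
 192 188 185 180 156 108  61  75 144 194 198 200 198 199 198 188 166 149
 147 147 147 147 147 146 145 140]
plate [[ 0.4784 -0.1584  0.012 ]
 [ 0.5719 -0.1348  0.012 ]
 [ 0.5975 -0.2297  0.012 ]
 [ 0.5029 -0.2524  0.012 ]] [ 0.5377 -0.1938  0.012 ]
mat [[ 0.6137 -0.129   0.002 ]
 [ 0.6951 -0.132   0.002 ]
 [ 0.6878 -0.3114  0.002 ]
 [ 0.6044 -0.307   0.002 ]] [ 0.6503 -0.2198  0.002 ]
```

View pics/c1.png

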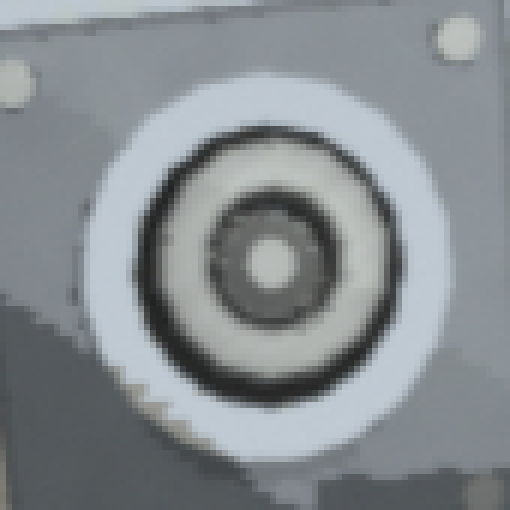

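```bash
python3 - <<'E'
from h import *
c=cams.get_calibration("wrist")
print(on(c,295.5,104,.1),on(c,295.3,102.3,.108))
E
```

```text
[ 0.53712618 -0.19336902  0.1       ] [ 0.53650627 -0.19262418  0.108     ]
```

>>> {"name": "step_arm", "arguments": {"steps": [[-1, 22, 0, 0, 0, 0], [-1, 22, 0, 0, 0, 0], [0, 22, -10, 0, 0, 0], [0, 20, -20, 0, 0, 0], [0, 0, -22, 0, 0, 0], [0, 0, -20, 0, 0, 0], [0, 0, -16, 0, 0, 0], [0, 0, 0, 0, 0, 0], [0, 0, 0, 0, 0, 0], [0, 0, 0, 0, 0, 0]]}}

```text
clock: 2.12
position: [0.5388, -0.1934, 0.1397]
ee_rot: [2.029, 2.397, 0.001]
force: [0.5, -0.9, -0.0]
width: 1.002
gripper_force: 0.0
```

>>> {"name": "step_arm", "arguments": {"steps": [[-2, 0, -17, 0, 0, 0], [0, 0, -18, 0, 0, 0], [0, 0, -11, 0, 0, 0], [0, 0, 0, 0, 0, 0], [0, 0, 0, 0, 0, 0]]}}

```text
clock: 2.53
position: [0.5363, -0.194, 0.0932]
ee_rot: [-2.031, -2.397, -0.0]
force: [0.1, 0.2, 1.3]
width: 1.001
gripper_force: 0.0
```

>>> {"name": "step_arm", "arguments": {"steps": [[0, 0, 0, 0, 0, 0], [0, 0, 0, 0, 0, 0], [0, 0, 0, 0, 0, 0], [0, 0, 0, 0, 0, 0], [0, 0, 0, 0, 0, 0], [0, 0, 0, 0, 0, 0], [0, 0, 0, 0, 0, 0], [0, 0, 0, 0, 0, 0]], "gripper": 0, "force": 25}}

```text
clock: 3.2
position: [0.536, -0.194, 0.0928]
ee_rot: [2.031, 2.397, 0.0]
force: [0.4, 0.3, 0.9]
width: 0.47
gripper_force: 0.0
```

>>> {"name": "step_arm", "arguments": {"steps": [[0, 0, 0, 0, 0, 0], [0, 0, 0, 0, 0, 0], [0, 0, 0, 0, 0, 0], [0, 0, 0, 0, 0, 0], [0, 0, 0, 0, 0, 0], [0, 0, 4, 0, 0, 0], [0, 0, 8, 0, 0, 0], [0, 0, 15, 0, 0, 0], [0, 0, 15, 0, 0, 0], [0, 0, 15, 0, 0, 0], [0, 0, 0, 0, 0, 0]]}}

```text
clock: 4.12
position: [0.5377, -0.1946, 0.1532]
ee_rot: [2.028, 2.393, 0.003]
force: [0.9, -0.3, -1.6]
width: 0.338
gripper_force: 25.0
```

>>> {"name": "step_arm", "arguments": {"steps": [[15, -13, 0, 0, 0, 0], [20, -17, 0, 0, 0, 0], [22, -18, 0, 0, 0, 0], [22, -18, 0, 0, 0, 0], [20, -17, -10, 0, 0, 0], [10, -8, -20, 0, 0, 0], [0, 0, -25, 0, 0, 0], [0, 0, -25, 0, 0, 0], [0, 0, -25, 0, 0, 0], [0, 0, -15, 0, 0, 0], [0, 0, -10, 0, 0, 0], [0, 0, 0, 0, 0, 0], [0, 0, 0, 0, 0, 0], [0, 0, 0, 0, 0, 0]]}}

```text
clock: 5.28
position: [0.6459, -0.2854, 0.0211]
ee_rot: [2.03, 2.395, 0.001]
force: [0.5, 0.5, -1.1]
width: 0.334
gripper_force: 25.0
```

>>> {"name": "step_arm", "arguments": {"steps": [[0, 0, -6, 0, 0, 0], [0, 0, -5, 0, 0, 0], [0, 0, -3, 0, 0, 0], [0, 0, -2, 0, 0, 0], [0, 0, 0, 0, 0, 0], [0, 0, 0, 0, 0, 0]]}}

```text
clock: 5.78
position: [0.6449, -0.285, 0.0047]
ee_rot: [2.031, 2.397, 0.0]
force: [-3.1, 1.1, 8.8]
width: 0.336
gripper_force: 25.0
```

>>> {"name": "step_arm", "arguments": {"steps": [[0, 0, 0, 0, 0, 0], [0, 0, 0, 0, 0, 0], [0, 0, 0, 0, 0, 0], [0, 0, 0, 0, 0, 0], [0, 0, 10, 0, 0, 0], [0, 0, 25, 0, 0, 0], [0, 0, 35, 0, 0, 0], [0, 0, 35, 0, 0, 0], [0, 0, 35, 0, 0, 0], [-20, 17, 5, 0, 0, 0], [-22, 19, 0, 0, 0, 0], [-22, 19, 0, 0, 0, 0], [-22, 19, 0, 0, 0, 0], [-22, 18, -10, 0, 0, 0], [0, 0, -20, 0, 0, 0], [0, 0, -15, 0, 0, 0], [0, 0, 0, 0, 0, 0], [0, 0, 0, 0, 0, 0]], "gripper": 0.7}}

```text
clock: 7.28
position: [0.5368, -0.1931, 0.104]
ee_rot: [-2.031, -2.396, 0.001]
force: [0.9, -0.7, 1.1]
width: 0.694
gripper_force: 0.0
```

>>> {"name": "step_arm", "arguments": {"steps": [[0, 0, -8, 0, 0, 0], [0, 0, -8, 0, 0, 0], [0, 0, -5, 0, 0, 0], [0, 0, 0, 0, 0, 0], [0, 0, 0, 0, 0, 0]]}}

```text
clock: 7.7
position: [0.5368, -0.193, 0.0824]
ee_rot: [-2.031, -2.396, 0.0]
force: [0.0, -0.8, 0.6]
width: 0.698
gripper_force: 0.0
```

>>> {"name": "step_arm", "arguments": {"steps": [[0, 0, 0, 0, 0, 0], [0, 0, 0, 0, 0, 0], [0, 0, 0, 0, 0, 0], [0, 0, 0, 0, 0, 0], [0, 0, 0, 0, 0, 0], [0, 0, 0, 0, 0, 0], [0, 0, 0, 0, 0, 0], [0, 0, 0, 0, 0, 0]], "gripper": 0}}

```text
clock: 8.37
position: [0.5371, -0.1931, 0.0829]
ee_rot: [2.031, 2.396, 0.0]
force: [0.2, 0.1, 2.8]
width: 0.423
gripper_force: 25.0
```

>>> {"name": "step_arm", "arguments": {"steps": [[0, 0, 5, 0, 0, 0], [0, 0, 15, 0, 0, 0], [0, 0, 20, 0, 0, 0], [0, 0, 20, 0, 0, 0], [15, -3, 0, 0, 0, 0], [25, -5, 0, 0, 0, 0], [30, -6, 0, 0, 0, 0], [30, -6, 0, 0, 0, 0], [25, -5, 0, 0, 0, 0], [13, -2, -10, 0, 0, 0], [0, 0, -25, 0, 0, 0], [0, 0, -30, 0, 0, 0], [0, 0, -30, 0, 0, 0], [0, 0, -20, 0, 0, 0], [0, 0, -12, 0, 0, 0], [0, 0, 0, 0, 0, 0], [0, 0, 0, 0, 0, 0]]}}

```text
clock: 9.78
position: [0.6751, -0.2201, 0.016]
ee_rot: [-2.031, -2.397, 0.0]
force: [-0.4, -0.2, 0.1]
width: 0.437
gripper_force: 2.5
```

>>> {"name": "step_arm", "arguments": {"steps": [[0, 0, -4, 0, 0, 0], [0, 0, -3, 0, 0, 0], [0, 0, -3, 0, 0, 0], [0, 0, -1, 0, 0, 0], [0, 0, 0, 0, 0, 0], [0, 0, 0, 0, 0, 0]]}}

```text
clock: 10.28
position: [0.6753, -0.22, 0.0052]
ee_rot: [2.03, 2.397, 0.0]
force: [-0.6, -0.7, 1.2]
width: 0.421
gripper_force: 25.0
```

>>> {"name": "step_arm", "arguments": {"steps": [[0, 0, -1, 0, 0, 0], [0, 0, 0, 0, 0, 0], [0, 0, 0, 0, 0, 0], [0, 0, 0, 0, 0, 0], [0, 0, 10, 0, 0, 0], [0, 0, 30, 0, 0, 0], [0, 0, 35, 0, 0, 0], [0, 0, 35, 0, 0, 0], [0, 0, 30, 0, 0, 0], [-25, 5, 0, 0, 0, 0], [-30, 6, 0, 0, 0, 0], [-30, 6, 0, 0, 0, 0], [-30, 6, 0, 0, 0, 0], [-23, 4, -10, 0, 0, 0], [0, 0, -25, 0, 0, 0], [0, 0, -17, 0, 0, 0], [0, 0, 0, 0, 0, 0], [0, 0, 0, 0, 0, 0]], "gripper": 1}}

```text
clock: 11.78
position: [0.5368, -0.193, 0.092]
ee_rot: [-2.03, -2.396, 0.001]
force: [0.3, -0.2, 1.8]
width: 1.001
gripper_force: 0.0
```

```bash
python3 - <<'E'
from h import *
o,c,im=shot("side","s2");im2=shot("scene","x2")[2]
a=im[130:290,200:360];b=im2[160:320,170:330]
cv2.imwrite("pics/v2.png",np.hstack([cv2.resize(x,(400,400),interpolation=2) for x in(a,b)]))
E
```

```text
(no output)
```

View pics/v2.png

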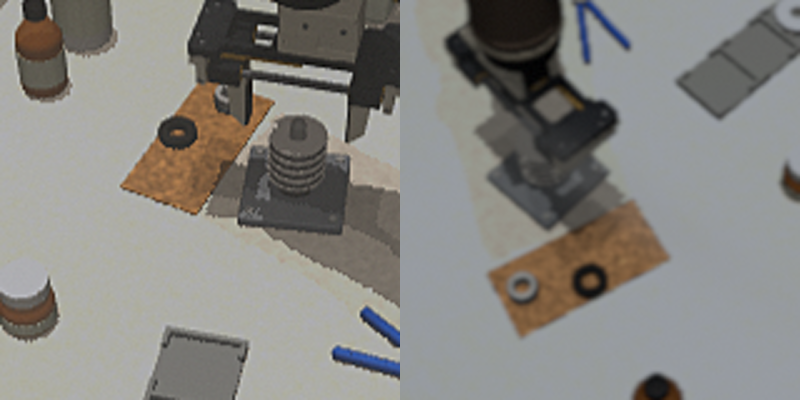

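The ring and the collar both lie flat on the mat and the four reels are uncovered. I'll take reel d next.

>>> {"name": "step_arm", "arguments": {"steps": [[0, 0, -8, 0, 0, 0], [0, 0, -8, 0, 0, 0], [0, 0, -6, 0, 0, 0], [0, 0, 0, 0, 0, 0], [0, 0, 0, 0, 0, 0]]}}

```text
clock: 12.3
position: [0.5366, -0.1929, 0.0691]
ee_rot: [-2.03, -2.396, 0.001]
force: [-0.6, -0.7, -1.0]
width: 1.002
gripper_force: 0.0
```

>>> {"name": "step_arm", "arguments": {"steps": [[0, 0, 0, 0, 0, 0], [0, 0, 0, 0, 0, 0], [0, 0, 0, 0, 0, 0], [0, 0, 0, 0, 0, 0], [0, 0, 0, 0, 0, 0], [0, 0, 0, 0, 0, 0], [0, 0, 0, 0, 0, 0], [0, 0, 0, 0, 0, 0], [0, 0, 0, 0, 0, 0], [0, 0, 0, 0, 0, 0]], "gripper": 0}}

```text
clock: 13.13
position: [0.5371, -0.193, 0.0699]
ee_rot: [2.031, 2.397, 0.0]
force: [0.1, -0.5, 1.8]
width: 0.606
gripper_force: 25.0
```

>>> {"name": "step_arm", "arguments": {"steps": [[0, 0, 5, 0, 0, 0], [0, 0, 15, 0, 0, 0], [0, 0, 25, 0, 0, 0], [0, 0, 25, 0, 0, 0], [0, 10, 25, 0, 0, 0], [0, 20, 25, 0, 0, 0], [0, 30, 25, 0, 0, 0], [0, 35, 10, 0, 0, 0], [0, 35, 0, 0, 0, 0], [0, 20, 0, 0, 0, 0], [0, 0, 0, 0, 0, 0], [0, 0, 0, 0, 0, 0], [0, 0, 0, 0, 0, 0]]}}

```text
clock: 14.22
position: [0.5368, -0.0439, 0.2248]
ee_rot: [2.031, 2.396, -0.001]
force: [-0.7, -0.1, -0.4]
width: 0.607
gripper_force: 25.0
```

```bash
python3 - <<'E'
from h import *
o,c,im=shot("wrist","w3");print(o["position"],o["ee_rot"],o["width"],o["gripper_force"])
E
```

```text
[ 0.53683355 -0.0439012   0.2248017 ] [ 2.03138498e+00  2.39606843e+00 -9.97842432e-04] 0.6070378025757311 24.99966544797644
```

View pics/w3.png

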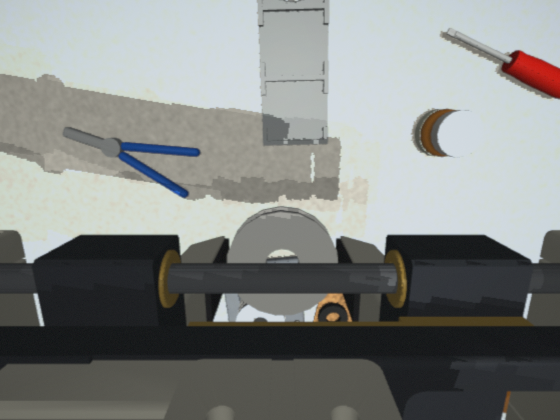

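The tray's near end has corners at (263,144) and (328,144), with dividers at about v=80 and v=11. It lines up with the gripper, and the reel is held.

```bash
python3 - <<'E'
from h import *
np.set_printoptions(precision=4,suppress=True)
c=cams.get_calibration("wrist");im=cv2.imread("pics/w3.png");g=cv2.cvtColor(im,6).astype(int)
L=[];R=[]
for v in list(range(22,65,3))+list(range(92,110,3)):
    row=cv2.GaussianBlur(im[v:v+1].astype(np.uint8),(3,1),0)[0,:,:].astype(int).sum(1)
    d=np.abs(np.diff(row));
    if v<110: l=240+d[240:272].argmax();L.append((l+1,v))
    r=315+d[315:342].argmax();R.append((r+1,v))
print(L);print(R)
for n,E in(("L",L),("R",R)):
    P=np.array([on(c,u-.5,v,.01) for u,v in E]);k=np.polyfit(P[:,1],P[:,0],1);k=np.polyfit(P[abs(P[:,0]-np.polyval(k,P[:,1]))<.002][:,1],P[abs(P[:,0]-np.polyval(k,P[:,1]))<.002][:,0],1);print(n,k,np.arctan(-k[0]))
print("near edge",on(c,263,144,.01),on(c,328,144,.01))
for v in(80,11):
    print(v,on(c,295,v,.01))
col=g[:150,290:310].mean(1);d=np.diff(col);print([(i,int(d[i])) for i in range(149) if abs(d[i])>12])
E
```

```text
[(np.int64(258), 22), (np.int64(258), 25), (np.int64(259), 28), (np.int64(259), 31), (np.int64(259), 34), (np.int64(259), 37), (np.int64(259), 40), (np.int64(259), 43), (np.int64(260), 46), (np.int64(260), 49), (np.int64(259), 52), (np.int64(260), 55), (np.int64(260), 58), (np.int64(260), 61), (np.int64(260), 64), (np.int64(260), 92), (np.int64(261), 95), (np.int64(262), 98), (np.int64(262), 101), (np.int64(261), 104), (np.int64(262), 107)]
[(np.int64(329), 22), (np.int64(329), 25), (np.int64(328), 28), (np.int64(329), 31), (np.int64(328), 34), (np.int64(328), 37), (np.int64(328), 40), (np.int64(328), 43), (np.int64(328), 46), (np.int64(328), 49), (np.int64(328), 52), (np.int64(328), 55), (np.int64(328), 58), (np.int64(329), 61), (np.int64(325), 64), (np.int64(328), 92), (np.int64(328), 95), (np.int64(327), 98), (np.int64(327), 101), (np.int64(328), 104), (np.int64(328), 107)]
L [-0.1889  0.5065] 0.1866643352273575
R [-0.1885  0.5805] 0.1863380545917486
near edge [ 0.5073 -0.0023  0.01  ] [0.5802 0.0096 0.01  ]
80 [0.5315 0.0706 0.01  ]
11 [0.52   0.1363 0.01  ]
[(7, -20), (8, -66), (9, 12), (10, 55), (11, 20), (78, -13), (79, -42), (80, 32), (81, 20), (137, -17), (138, -30), (139, -19), (144, 24)]
```

>>> {"name": "step_arm", "arguments": {"steps": [[-1, 14, 0, 0, 0, 0.01], [0, 25, -10, 0, 0, 0.01], [0, 25, -30, 0, 0, 0], [0, 20, -35, 0, 0, 0], [0, 0, -35, 0, 0, 0], [0, 0, -35, 0, 0, 0], [0, 0, -30, 0, 0, 0], [0, 0, -20, 0, 0, 0], [0, 0, 0, 0, 0, 0], [0, 0, 0, 0, 0, 0], [0, 0, 0, 0, 0, 0]]}}

```text
clock: 15.18
position: [0.5369, 0.0409, 0.0309]
ee_rot: [2.007, 2.416, 0.002]
force: [-0.3, -0.3, -0.6]
width: 0.603
gripper_force: 25.0
```

>>> {"name": "step_arm", "arguments": {"steps": [[0, 0, -7, 0, 0, 0], [0, 0, -6, 0, 0, 0], [0, 0, -4, 0, 0, 0], [0, 0, -4, 0, 0, 0], [0, 0, 0, 0, 0, 0], [0, 0, 0, 0, 0, 0]]}}

```text
clock: 15.68
position: [0.5358, 0.041, 0.0085]
ee_rot: [-2.007, -2.417, 0.001]
force: [-0.9, -0.1, -0.7]
width: 0.607
gripper_force: 25.0
```

>>> {"name": "step_arm", "arguments": {"steps": [[0, 0, -1.5, 0, 0, 0], [0, 0, -1, 0, 0, 0], [0, 0, 0, 0, 0, 0], [0, 0, 0, 0, 0, 0]]}}

```text
clock: 16.02
position: [0.536, 0.041, 0.0062]
ee_rot: [2.007, 2.417, -0.0]
force: [-0.7, -0.0, -1.1]
width: 0.606
gripper_force: 25.0
```

>>> {"name": "step_arm", "arguments": {"steps": [[0, 0, -0.5, 0, 0, 0], [0, 0, 0, 0, 0, 0], [0, 0, 0, 0, 0, 0], [0, 0, 0, 0, 0, 0], [0, 0, 0, 0, 0, 0], [0, 0, 5, 0, 0, 0], [0, 0, 25, 0, 0, 0], [0, 0, 35, 0, 0, 0], [0, 0, 35, 0, 0, 0], [0, -15, 35, 0, 0, 0], [0, -30, 35, 0, 0, 0], [0, -30, 35, 0, 0, 0], [0, -10, 12, 0, 0, 0], [0, 0, 0, 0, 0, 0], [0, 0, 0, 0, 0, 0], [0, 0, 0, 0, 0, 0]], "gripper": 0.78}}

```text
clock: 17.35
position: [0.5353, -0.0372, 0.2152]
ee_rot: [-2.005, -2.417, 0.001]
force: [0.1, -0.0, 0.5]
width: 0.776
gripper_force: 0.0
```

```bash
python3 - <<'E'
from h import *
np.set_printoptions(precision=4,suppress=True)
o,c,im=shot("wrist","w4");print(o["position"])
m=(im.min(2)>165).astype(np.uint8)
u,v=proj(c,[.536,.0405,.016]);print(u,v)
crop=im[max(0,int(v)-120):int(v)+60,int(u)-120:int(u)+120];cv2.imwrite("pics/c4.png",cv2.resize(crop,None,fx=2.5,fy=2.5))
E
```

```text
[ 0.5353 -0.0372  0.2152]
296.8078133519188 116.56054948285878
```

View pics/c4.png

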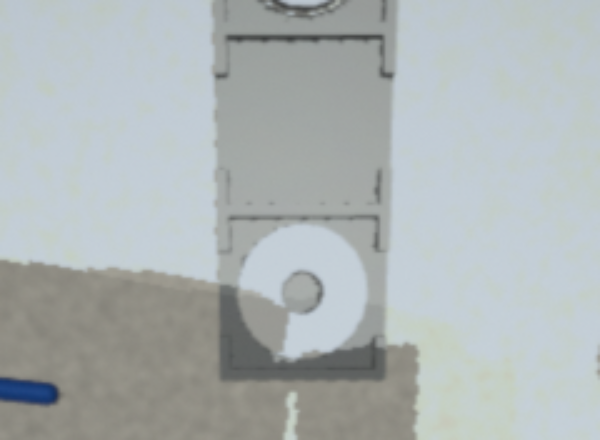

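Reel d lies flat and centred in the nearest cell. Reel c goes next.

>>> {"name": "step_arm", "arguments": {"steps": [[0, -20, 0, 0, 0, 0], [0, -30, 0, 0, 0, 0], [0, -35, 0, 0, 0, 0], [1, -35, -10, 0, 0, 0], [0, -26, -25, 0, 0, 0], [0, -10, -30, 0, 0, 0], [0, 0, -30, 0, 0, 0], [0, 0, -25, 0, 0, 0], [0, 0, -16, 0, 0, 0], [0, 0, 0, 0, 0, 0], [0, 0, 0, 0, 0, 0], [0, 0, 0, 0, 0, 0]], "gripper": 1}}

```text
clock: 18.4
position: [0.5375, -0.1936, 0.0804]
ee_rot: [2.005, 2.418, 0.0]
force: [0.5, -0.4, 0.5]
width: 1.001
gripper_force: 0.0
```

>>> {"name": "step_arm", "arguments": {"steps": [[0, 0, -8, 0, 0, 0], [0, 0, -8, 0, 0, 0], [0, 0, -6, 0, 0, 0], [0, 0, 0, 0, 0, 0], [0, 0, 0, 0, 0, 0]]}}

```text
clock: 18.82
position: [0.5367, -0.1942, 0.0576]
ee_rot: [-2.006, -2.416, 0.001]
force: [-0.2, -0.3, -0.1]
width: 1.0
gripper_force: 0.0
```

>>> {"name": "step_arm", "arguments": {"steps": [[0, 0, 0, 0, 0, 0], [0, 0, 0, 0, 0, 0], [0, 0, 0, 0, 0, 0], [0, 0, 0, 0, 0, 0], [0, 0, 0, 0, 0, 0], [0, 0, 0, 0, 0, 0], [0, 0, 0, 0, 0, 0], [0, 0, 0, 0, 0, 0], [0, 0, 0, 0, 0, 0], [0, 0, 0, 0, 0, 0]], "gripper": 0}}

```text
clock: 19.65
position: [0.5371, -0.1943, 0.0581]
ee_rot: [2.007, 2.417, 0.0]
force: [-0.4, 0.9, 0.9]
width: 0.598
gripper_force: 25.0
```

>>> {"name": "step_arm", "arguments": {"steps": [[0, 0, 6, 0, 0, 0], [0, 0, 20, 0, 0, 0], [0, 0, 30, 0, 0, 0], [0, 0, 24, 0, 0, 0], [0, 15, 0, 0, 0, 0], [-1, 30, 0, 0, 0, 0], [-2, 36, 0, 0, 0, 0], [-2, 38, 0, 0, 0, 0], [-2, 38, 0, 0, 0, 0], [-2, 38, 0, 0, 0, 0], [-2, 38, 0, 0, 0, 0], [-2, 34, -10, 0, 0, 0], [0, 25, -25, 0, 0, 0], [0, 10, -30, 0, 0, 0], [0, 0, -25, 0, 0, 0], [0, 0, -18, 0, 0, 0], [0, 0, 0, 0, 0, 0], [0, 0, 0, 0, 0, 0], [0, 0, 0, 0, 0, 0]]}}

```text
clock: 21.23
position: [0.5248, 0.1077, 0.0312]
ee_rot: [2.007, 2.416, 0.002]
force: [0.3, -0.6, -0.9]
width: 0.602
gripper_force: 25.0
```

>>> {"name": "step_arm", "arguments": {"steps": [[-1, 0, -7, 0, 0, 0], [0, 0, -6, 0, 0, 0], [0, 0, -4, 0, 0, 0], [0, 0, -4, 0, 0, 0], [0, 0, -2, 0, 0, 0], [0, 0, -1, 0, 0, 0], [0, 0, 0, 0, 0, 0], [0, 0, 0, 0, 0, 0]]}}

```text
clock: 21.9
position: [0.5229, 0.1077, 0.0061]
ee_rot: [-2.007, -2.417, 0.0]
force: [-1.4, 0.3, 1.6]
width: 0.598
gripper_force: 25.0
```

>>> {"name": "step_arm", "arguments": {"steps": [[0, 0, -0.5, 0, 0, 0], [0, 0, 0, 0, 0, 0], [0, 0, 0, 0, 0, 0], [0, 0, 0, 0, 0, 0], [0, 0, 0, 0, 0, 0], [0, 0, 5, 0, 0, 0], [0, 0, 25, 0, 0, 0], [0, 0, 35, 0, 0, 0], [0, -15, 35, 0, 0, 0], [1, -30, 15, 0, 0, 0], [2, -35, 0, 0, 0, 0], [2, -38, 0, 0, 0, 0], [2, -38, 0, 0, 0, 0], [2, -38, 0, 0, 0, 0], [2, -38, 0, 0, 0, 0], [2, -38, 0, 0, 0, 0], [1, -30, 0, 0, 0, 0], [0, 0, 0, 0, 0, 0], [0, 0, 0, 0, 0, 0]], "gripper": 0.78}}

```text
clock: 23.48
position: [0.5365, -0.1946, 0.1207]
ee_rot: [2.012, 2.412, -0.001]
force: [0.1, 1.8, 0.2]
width: 0.782
gripper_force: 0.0
```

>>> {"name": "step_arm", "arguments": {"steps": [[0, 0, -20, 0, 0, 0], [0, 0, -25, 0, 0, 0], [0, 0, -15, 0, 0, 0], [0, 0, -10, 0, 0, 0], [0, 0, -4, 0, 0, 0], [0, 0, 0, 0, 0, 0], [0, 0, 0, 0, 0, 0]], "gripper": 1}}

```text
clock: 24.07
position: [0.5376, -0.1918, 0.0472]
ee_rot: [2.006, 2.417, 0.001]
force: [0.6, 0.7, -0.9]
width: 0.999
gripper_force: 0.0
```

>>> {"name": "step_arm", "arguments": {"steps": [[0, 0, 0, 0, 0, 0], [0, 0, 0, 0, 0, 0], [0, 0, 0, 0, 0, 0], [0, 0, 0, 0, 0, 0], [0, 0, 0, 0, 0, 0], [0, 0, 0, 0, 0, 0], [0, 0, 0, 0, 0, 0], [0, 0, 0, 0, 0, 0], [0, 0, 0, 0, 0, 0], [0, 0, 0, 0, 0, 0]], "gripper": 0}}

```text
clock: 24.9
position: [0.5371, -0.1923, 0.0466]
ee_rot: [2.007, 2.417, 0.0]
force: [-1.2, 1.1, 2.4]
width: 0.589
gripper_force: 25.0
```

>>> {"name": "step_arm", "arguments": {"steps": [[0, 0, 6, 0, 0, 0], [0, 0, 20, 0, 0, 0], [0, 0, 34, 0, 0, 0], [0, 0, 34, 0, 0, 0], [0, 15, 34, 0, 0, 0], [-2, 30, 30, 0, 0, 0], [-3, 36, 0, 0, 0, 0], [-3, 38, 0, 0, 0, 0], [-3, 38, 0, 0, 0, 0], [-4, 38, 0, 0, 0, 0], [-4, 38, 0, 0, 0, 0], [-4, 38, 0, 0, 0, 0], [-4, 38, 0, 0, 0, 0], [-4, 38, 0, 0, 0, 0], [-3, 38, 0, 0, 0, 0], [-3, 27, 0, 0, 0, 0], [0, 10, 0, 0, 0, 0], [0, 0, 0, 0, 0, 0], [0, 0, 0, 0, 0, 0], [0, 0, 0, 0, 0, 0]]}}

```text
clock: 26.57
position: [0.5005, 0.2271, 0.2039]
ee_rot: [2.009, 2.414, -0.002]
force: [-0.6, -0.5, 0.3]
width: 0.588
gripper_force: 25.0
```

```bash
python3 - <<'E'
from h import *
o,c,im=shot("wrist","w5");print(o["position"],o["width"],o["gripper_force"])
E
```

```text
[0.50048252 0.22705276 0.20387905] 0.5883695905902916 24.99381876492407
```

View pics/w5.png

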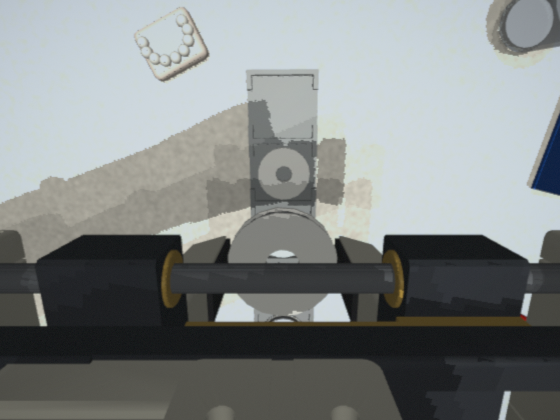

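The far cell is empty, with outer corners at (248,71) and (318,70). The stock reel next to it is at (284,174).

```bash
python3 - <<'E'
from h import *
c=cams.get_calibration("wrist");im=cv2.imread("pics/w5.png")
a=on(c,248,71,.01);b=on(c,318,70,.01);m=(a+b)/2;print(a,b,m)
x=(b-a)[:2];x/=np.linalg.norm(x);y=np.array([-x[1],x[0]]);y=np.array([-.183,.983]);print("cell",m[:2]-.037*y)
print("stock",on(c,284,174,.016),"+69:",on(c,284,174,.016)[:2]+.069*y)
for v in(80,90,100,110,120):
    r=im[v].astype(int).sum(1);d=abs(np.diff(r));print(v,240+d[240:260].argmax(),308+d[308:328].argmax(),on(c,(548+d[240:260].argmax()+d[308:328].argmax())/2+.5,v,.01))
E
```

```text
[0.44428841 0.3388492  0.01      ] [0.51398354 0.35259576 0.01      ] [0.47913598 0.34572248 0.01      ]
cell [0.48590698 0.30935148]
stock [0.49918813 0.24291443 0.016     ] +69: [0.48656113 0.31074143]
80 252 313 [0.48078915 0.33684314 0.01      ]
90 246 317 [0.48152487 0.32717347 0.01      ]
100 246 317 [0.48329135 0.31754786 0.01      ]
110 247 317 [0.48559788 0.30787307 0.01      ]
120 248 316 [0.48742147 0.29795797 0.01      ]
```

>>> {"name": "step_arm", "arguments": {"steps": [[-3, 15, 0, 0, 0, 0], [-4, 25, -10, 0, 0, 0], [-4, 25, -30, 0, 0, 0], [-3, 18, -35, 0, 0, 0], [0, 0, -35, 0, 0, 0], [0, 0, -33, 0, 0, 0], [0, 0, -20, 0, 0, 0], [0, 0, -10, 0, 0, 0], [0, 0, 0, 0, 0, 0], [0, 0, 0, 0, 0, 0], [0, 0, 0, 0, 0, 0]]}}

```text
clock: 27.53
position: [0.4874, 0.3123, 0.0326]
ee_rot: [2.008, 2.415, 0.004]
force: [0.0, -0.3, -0.7]
width: 0.589
gripper_force: 25.0
```

>>> {"name": "step_arm", "arguments": {"steps": [[-1, -1, -7, 0, 0, 0], [0, 0, -6, 0, 0, 0], [0, 0, -4, 0, 0, 0], [0, 0, -4, 0, 0, 0], [0, 0, -2, 0, 0, 0], [0, 0, -1, 0, 0, 0], [0, 0, 0, 0, 0, 0], [0, 0, 0, 0, 0, 0]]}}

```text
clock: 28.2
position: [0.4851, 0.3113, 0.007]
ee_rot: [2.007, 2.417, 0.0]
force: [0.3, -0.5, -0.4]
width: 0.588
gripper_force: 25.0
```

>>> {"name": "step_arm", "arguments": {"steps": [[0, 0, -0.5, 0, 0, 0], [0, 0, 0, 0, 0, 0], [0, 0, 0, 0, 0, 0], [0, 0, 0, 0, 0, 0], [0, 0, 0, 0, 0, 0], [0, 0, 5, 0, 0, 0], [0, 0, 25, 0, 0, 0], [0, 0, 35, 0, 0, 0], [0, -15, 35, 0, 0, 0], [5, -30, 35, 0, 0, 0], [8, -38, 35, 0, 0, 0], [8, -38, 15, 0, 0, 0], [8, -38, 0, 0, 0, 0], [8, -38, 0, 0, 0, 0], [8, -38, 0, 0, 0, 0], [8, -38, 0, 0, 0, 0], [8, -38, 0, 0, 0, 0], [8, -38, 0, 0, 0, 0], [8, -38, 0, 0, 0, 0], [8, -38, 0, 0, 0, 0]], "gripper": 0.78}}

```text
clock: 29.87
position: [0.5679, -0.1049, 0.1814]
ee_rot: [2.006, 2.417, 0.001]
force: [0.4, 0.6, -0.1]
width: 0.781
gripper_force: 0.0
```

>>> {"name": "step_arm", "arguments": {"steps": [[10, -38, 0, 0, 0, 0], [10, -38, 0, 0, 0, 0], [10, -38, 0, 0, 0, 0], [10, -38, 0, 0, 0, 0], [10, -15, 0, 0, 0, 0], [0, 0, 0, 0, 0, 0], [0, 0, 0, 0, 0, 0], [0, 0, 0, 0, 0, 0]]}}

```text
clock: 30.53
position: [0.6178, -0.2688, 0.1807]
ee_rot: [-2.005, -2.417, -0.001]
force: [-0.4, 0.3, 0.2]
width: 0.781
gripper_force: 0.0
```

```bash
python3 - <<'E'
from h import *
o,c,im=shot("side","s6");print(o["position"])
o,cw,w=shot("wrist","w6")
a=cv2.resize(im[255:425,190:330],(460,559));cv2.imwrite("pics/v6.png",np.hstack([a,cv2.resize(w[0:300,180:560],(339,559*339//339))[:559]]) )
hsv=cv2.cvtColor(w,cv2.COLOR_BGR2HSV)
print([np.round(proj(cw,p)) for p in([.675,-.22,.012],[.645,-.285,.02])])
E
```

```text
[ 0.61779531 -0.26875036  0.18074378]
[array([347., 157.]), array([305., 215.])]
```

View pics/v6.png

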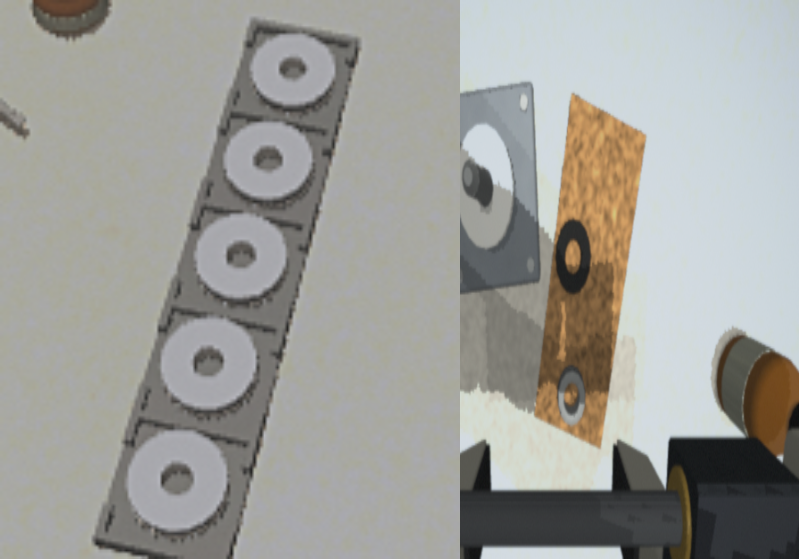

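All five cells hold flat reels. The ring has been knocked to about (307,137) in the wrist picture, where (347,157) was expected. The collar is still in place at (305,213). I'll measure the ring again.

```bash
python3 - <<'E'
from h import *
c=cams.get_calibration("wrist");im=cv2.imread("pics/w6.png")
m=(im.max(2)<60).astype(np.uint8);m[:105]=0;m[170:]=0;m[:,:280]=0;m[:,335:]=0
cs,_=cv2.findContours(m,0,1);k=max(cs,key=cv2.contourArea);e=cv2.fitEllipse(k);print(e)
for z in(.002,.007,.012):print(on(c,*e[0],z))
print("r",(e[1][0]+e[1][1])/4)
print("collar",on(c,304.4,213,.02))
# spindle tip and last reel
print([np.round(proj(c,p)) for p in([.537,-.193,.1],[.537,-.193,.044])])
s=cams.get_calibration("side");S=cv2.imread("pics/s6.png");u,v=proj(s,on(c,*e[0],.012));print(u,v)
cv2.imwrite("pics/c6.png",np.hstack([cv2.resize(S[130:250,240:360],(400,400)),cv2.resize(im[60:240,200:380],(400,400))]))
E
```

```text
((306.21282958984375, 137.48220825195312), (37.11601257324219, 38.2775764465332), 18.402429580688477)
[ 0.63149485 -0.20950629  0.002     ]
[ 0.63110335 -0.2093938   0.007     ]
[ 0.63071184 -0.20928132  0.012     ]
r 18.848397254943848
collar [ 0.64367434 -0.28356811  0.02      ]
[array([189.,  93.]), array([207., 100.])]
285.3639983841407 189.34623495066947
```

View pics/c6.png

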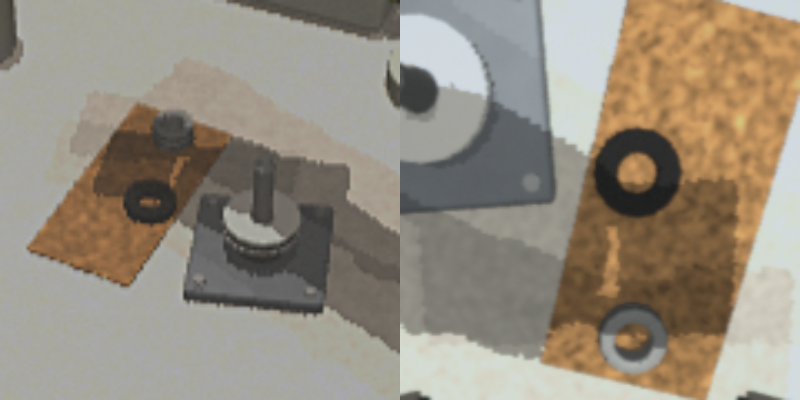

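>>> {"name": "step_arm", "arguments": {"steps": [[2, 10, 0, 0, 0, 0.105], [2, 10, 0, 0, 0, 0.105], [2, 10, 0, 0, 0, 0.105], [2, 10, 0, 0, 0, 0.105], [2, 10, 0, 0, 0, 0.105], [3, 10, 0, 0, 0, 0.105], [0, 0, 0, 0, 0, 0.105], [0, 0, 0, 0, 0, 0.105], [0, 0, 0, 0, 0, 0.105], [0, 0, -20, 0, 0, 0], [0, 0, -25, 0, 0, 0], [0, 0, -25, 0, 0, 0], [0, 0, -10, 0, 0, 0], [0, 0, 0, 0, 0, 0], [0, 0, 0, 0, 0, 0], [0, 0, 0, 0, 0, 0]], "gripper": 0.65}}

```text
clock: 31.97
position: [0.632, -0.2098, 0.1025]
ee_rot: [0.686, 3.063, 0.0]
force: [0.1, 0.3, 0.3]
width: 0.65
gripper_force: 0.0
```

```bash
python3 - <<'E'
from h import *
from scipy.spatial.transform import Rotation as R
o,c,im=shot("wrist","w7");r=R.from_rotvec(o["ee_rot"]).as_matrix();print(o["position"],r[:,1],r[:,2])
print(proj(c,[.631,-.2093,.012]),proj(c,[.537,-.193,.1]));print(o["joints"])
s=shot("side","s7")[2]
cv2.imwrite("pics/v7.png",np.hstack([im,s])[:, :][::1,::1]) 
E
```

```text
[ 0.63198069 -0.20983311  0.10253724] [4.26251332e-01 9.04604603e-01 5.60188295e-04] [ 2.29452759e-03 -4.61924118e-04 -9.99997261e-01]
(np.float64(281.40123210703507), np.float64(210.5914551260213)) (np.float64(225.6313302223083), np.float64(67.03662081230641))
[ 0.39158014  0.6263166  -0.23591674  1.58500609  0.16947882  0.94804001
  1.23051725]
```

```bash
python3 - <<'E'
from h import *
c=cams.get_calibration("wrist");im=cv2.imread("pics/w7.png")
m=(im.max(2)<60).astype(np.uint8);m[:150]=0;m[262:]=0;m[:,:215]=0;m[:,350:]=0
n,l,st,ce=cv2.connectedComponentsWithStats(m)
for i in range(1,n):
    if st[i][4]>200:print(st[i],ce[i])
cv2.imwrite("pics/c7.png",im)
E
```

```text
[ 258  185   48   47 1439] [281.41973593 208.31897151]
[215 239  12  23 215] [220.33488372 251.69767442]
```

View pics/c7.png

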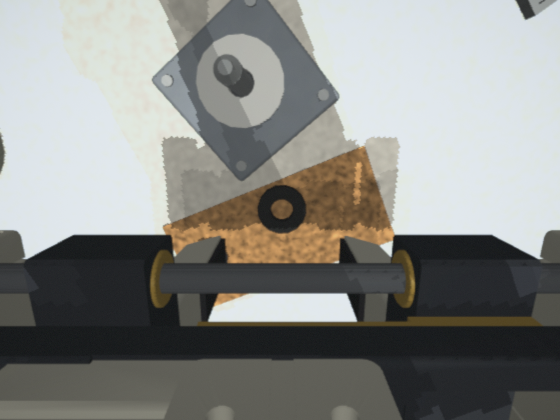

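The ring is at (281,208), as predicted, and the spindle tip is at (228,67). I'll descend and grip the ring.

>>> {"name": "step_arm", "arguments": {"steps": [[-2, 0, -20, 0, 0, 0], [0, 0, -25, 0, 0, 0], [0, 0, -25, 0, 0, 0], [0, 0, -15, 0, 0, 0], [0, 0, -8, 0, 0, 0], [0, 0, -4, 0, 0, 0], [0, 0, -1, 0, 0, 0], [0, 0, 0, 0, 0, 0], [0, 0, 0, 0, 0, 0], [0, 0, 0, 0, 0, 0]]}}

```text
clock: 32.9
position: [0.6297, -0.2103, 0.004]
ee_rot: [0.687, 3.064, -0.0]
force: [-0.2, 0.0, -0.2]
width: 0.65
gripper_force: 0.0
```

>>> {"name": "step_arm", "arguments": {"steps": [[0, 0, 0, 0, 0, 0], [0, 0, 0, 0, 0, 0], [0, 0, 0, 0, 0, 0], [0, 0, 0, 0, 0, 0], [0, 0, 0, 0, 0, 0], [0, 0, 0, 0, 0, 0], [0, 0, 0, 0, 0, 0], [0, 0, 0, 0, 0, 0]], "gripper": 0}}

```text
clock: 33.57
position: [0.629, -0.2101, 0.003]
ee_rot: [0.687, 3.065, 0.0]
force: [-0.7, -1.0, 2.8]
width: 0.42
gripper_force: 25.0
```

>>> {"name": "step_arm", "arguments": {"steps": [[0, 0, 5, 0, 0, 0], [0, 0, 20, 0, 0, 0], [0, 0, 35, 0, 0, 0], [0, 0, 35, 0, 0, 0], [0, 0, 32, 0, 0, 0], [-15, 3, 0, 0, 0, 0], [-25, 5, 0, 0, 0, 0], [-25, 5, 0, 0, 0, 0], [-20, 3, 0, 0, 0, 0], [-8, 1, 0, 0, 0, 0], [0, 0, 0, 0, 0, 0], [0, 0, 0, 0, 0, 0], [0, 0, 0, 0, 0, 0], [0, 0, 0, 0, 0, 0]]}}

```text
clock: 34.73
position: [0.5372, -0.1931, 0.1298]
ee_rot: [0.686, 3.065, 0.001]
force: [0.4, -0.1, -0.7]
width: 0.418
gripper_force: 25.0
```

```bash
python3 - <<'E'
from h import *
p=[]
o,c,im=shot("wrist","w8");print(o["position"],o["width"])
q=o["position"];print(proj(c,q),proj(c,[.537,-.193,.1]))
s=shot("side","s8");x=shot("scene","x8")
u,v=map(int,proj(s[1],[.537,-.193,.1]));a=s[2][v-50:v+50,u-50:u+50]
u,v=map(int,proj(x[1],[.537,-.193,.1]));b=x[2][v-40:v+40,u-40:u+40]
cv2.imwrite("pics/v8.png",np.hstack([cv2.resize(im[180:340,200:360],(400,400)),cv2.resize(a,(400,400))]))
E
```

```text
[ 0.5371762  -0.19310969  0.12975262] 0.4184325416484761
(np.float64(280.9365902181747), np.float64(257.5482746169263)) (np.float64(281.1421013698402), np.float64(237.81673058714557))
```

View pics/v8.png

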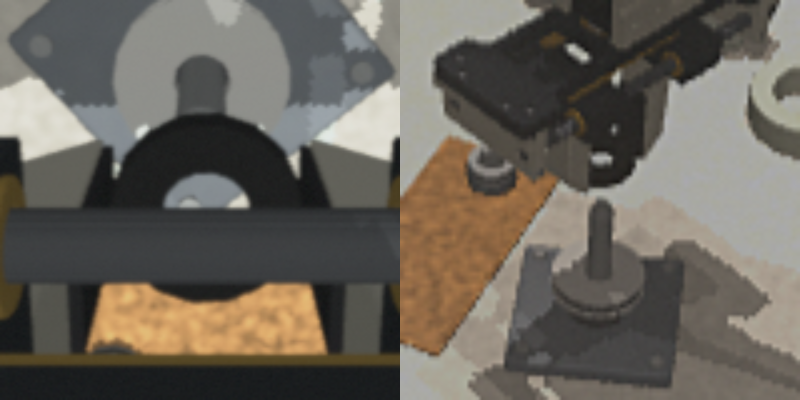

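```bash
python3 - <<'E'
from h import *
c=cams.get_calibration("wrist");q=observe()["position"]
im=cv2.imread("pics/w8.png")
print(on(c,283.6,262.4,q[2]+.006),q, proj(c,[q[0],q[1],q[2]+.006]))
for v in(207,212,216,222):
    print(v,im[v,262:302].max(1))
    
for v in(225,235):print(v,im[v,240:326].max(1))
E
```

```text
[ 0.53716573 -0.19179414  0.13554087] [ 0.53651745 -0.19300093  0.12954087] (np.float64(280.89600411641567), np.float64(262.2701369806705))
207 [143 144 143 143 143 144 144 141 120  81  67  73  76  76  77  78  77  77
  78  78  79  78  77  77  77  74  70  70 102 135 143 144 144 144 143 143
 144 143 144 144]
212 [143 144 143 143 144 143 140 123  87  66  70  74  76  78  77  78  78  78
  78  76  78  78  78  79  78  75  74  68  73  99 127 142 143 144 144 144
 144 144 144 144]
216 [143 144 144 143 144 144 144 141 124  90  76  75  78  78  78  79  76  77
  77  78  78  78  78  77  78  77  76  81 100 125 142 144 143 143 144 143
 144 143 143 144]
222 [143 144 143 143 144 143 144 141 122  82  75  76  78  78  80  82  82  82
  83  82  82  82  80  78  77  76  76  83 114 142 144 143 144 143 144 144
 143 145 143 143]
225 [149 148 150 149 148 147 147 145 143 143 144 144 144 143 143 143 143 144
 145 144 143 143 144 143 143 143 144 143 143 134 105  73  70  72  70  70
  70  67  60  58  59  59  60  58  54  48  45  42  47  65  98 130 136 139
 141 143 143 143 143 143 144 144 143 142 143 144 143 144 144 143 143 143
 144 148 149 149 148 148 149 150 151 151 152 154 160 168]
235 [136 145 149 149 149 147 148 148 147 148 147 148 147 147 158 158 115  55
  28  26  26  24  28  29  28  32  30  30  31  33  32  30  32  33  30  33
  32  34  30  30  30  31  30  32  32  31  32  32  33  31  33  30  33  30
  30  31  32  33  33  33  27  30  29  28  27  26  27  44  81 120 140 148
 150 150 149 150 149 150 151 151 150 148 150 151 149 159]
```

>>> {"name": "step_arm", "arguments": {"steps": [[0, 0, -12, 0, 0, 0], [0, 0, -10, 0, 0, 0], [0, 0, -8, 0, 0, 0], [0, 0, -8, 0, 0, 0], [0, 0, -8, 0, 0, 0], [0, 0, 0, 0, 0, 0], [0, 0, 0, 0, 0, 0]]}}

```text
clock: 35.47
position: [0.5356, -0.193, 0.0833]
ee_rot: [-0.687, -3.064, -0.0]
force: [0.5, -0.5, 1.6]
width: 0.418
gripper_force: 25.0
```

No contact force so far, so the ring is threaded. I'll lower it home.

>>> {"name": "step_arm", "arguments": {"steps": [[0, 0, -10, 0, 0, 0], [0, 0, -10, 0, 0, 0], [0, 0, -8, 0, 0, 0], [0, 0, -4, 0, 0, 0], [0, 0, -3, 0, 0, 0], [0, 0, -1, 0, 0, 0], [0, 0, 0, 0, 0, 0], [0, 0, 0, 0, 0, 0]]}}

```text
clock: 36.13
position: [0.5362, -0.1931, 0.048]
ee_rot: [0.687, 3.065, 0.0]
force: [0.9, -0.6, -1.5]
width: 0.42
gripper_force: 25.0
```

>>> {"name": "step_arm", "arguments": {"steps": [[0, 0, -1, 0, 0, 0], [0, 0, -1, 0, 0, 0], [0, 0, -0.5, 0, 0, 0], [0, 0, 0, 0, 0, 0], [0, 0, 0, 0, 0, 0]]}}

```text
clock: 36.55
position: [0.5359, -0.1931, 0.0453]
ee_rot: [-0.687, -3.066, -0.0]
force: [0.0, 0.3, 0.0]
width: 0.416
gripper_force: 25.0
```

>>> {"name": "step_arm", "arguments": {"steps": [[0, 0, 0, 0, 0, 0], [0, 0, 0, 0, 0, 0], [0, 0, 0, 0, 0, 0], [0, 0, 0, 0, 0, 0], [0, 0, 5, 0, 0, 0], [0, 0, 20, 0, 0, 0], [0, 0, 32, 0, 0, 0], [0, 0, 32, 0, 0, 0], [18, -15, 0, 0, 0, 0], [28, -24, 0, 0, 0, 0], [28, -24, 0, 0, 0, 0], [24, -20, 0, 0, 0, 0], [10, -8, -15, 0, 0, 0], [0, 0, -25, 0, 0, 0], [0, 0, -10, 0, 0, 0], [0, 0, 0, 0, 0, 0], [0, 0, 0, 0, 0, 0], [0, 0, 0, 0, 0, 0]], "gripper": 0.6}}

```text
clock: 38.05
position: [0.6443, -0.2838, 0.0858]
ee_rot: [0.686, 3.064, 0.0]
force: [0.6, -0.4, 0.5]
width: 0.6
gripper_force: 0.0
```

```bash
python3 - <<'E'
from h import *
o,c,im=shot("wrist","w9");print(o["position"]);print(proj(c,[.644,-.2845,.02]),proj(c,[.537,-.193,.054]),proj(c,[.537,-.193,.1]))
s=shot("side","s9");u,v=map(int,proj(s[1],[.537,-.193,.06]));a=s[2][v-50:v+50,u-70:u+30]
cv2.imwrite("pics/v9.png",np.hstack([cv2.resize(a,(300,300)),cv2.resize(im[:300,150:450],(300,300))]))
E
```

```text
[ 0.64434494 -0.28375271  0.08577964]
(np.float64(280.13293353076114), np.float64(221.04319818746114)) (np.float64(351.4460327327579), np.float64(-12.66979919041529)) (np.float64(377.03459122892025), np.float64(-63.31068066958909))
```

View pics/v9.png

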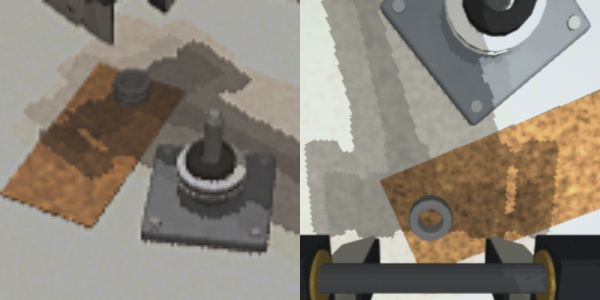

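The ring is flat and home on the last reel. The collar is at (281,218), as predicted. From here I'll rely on numeric checks.

>>> {"name": "step_arm", "arguments": {"steps": [[0, 0, -20, 0, 0, 0], [0, 0, -25, 0, 0, 0], [0, 0, -20, 0, 0, 0], [0, 0, -10, 0, 0, 0], [0, 0, -5, 0, 0, 0], [0, 0, 0, 0, 0, 0], [0, 0, 0, 0, 0, 0], [0, 0, 0, 0, 0, 0]]}}

```text
clock: 38.82
position: [0.645, -0.2844, 0.0059]
ee_rot: [0.686, 3.063, -0.0]
force: [-0.0, 0.1, -0.0]
width: 0.597
gripper_force: 0.0
```

>>> {"name": "step_arm", "arguments": {"steps": [[0, 0, 0, 0, 0, 0], [0, 0, 0, 0, 0, 0], [0, 0, 0, 0, 0, 0], [0, 0, 0, 0, 0, 0], [0, 0, 0, 0, 0, 0], [0, 0, 0, 0, 0, 0], [0, 0, 0, 0, 0, 0], [0, 0, 0, 0, 0, 0]], "gripper": 0}}

```text
clock: 39.48
position: [0.6441, -0.2842, 0.0047]
ee_rot: [0.687, 3.065, -0.0]
force: [-1.2, -0.6, 4.5]
width: 0.345
gripper_force: 25.0
```

>>> {"name": "step_arm", "arguments": {"steps": [[0, 0, 5, 0, 0, 0], [0, 0, 20, 0, 0, 0], [0, 0, 35, 0, 0, 0], [0, 0, 35, 0, 0, 0], [0, 0, 30, 0, 0, 0], [-18, 15, 0, 0, 0, 0], [-28, 24, 0, 0, 0, 0], [-28, 24, 0, 0, 0, 0], [-24, 20, 0, 0, 0, 0], [-9.5, 8, 0, 0, 0, 0], [0, 0, 0, 0, 0, 0], [0, 0, 0, 0, 0, 0], [0, 0, 0, 0, 0, 0], [0, 0, 0, 0, 0, 0]]}}

```text
clock: 40.65
position: [0.5373, -0.1941, 0.1292]
ee_rot: [0.688, 3.064, -0.0]
force: [-0.5, -0.0, -0.3]
width: 0.343
gripper_force: 25.0
```

```bash
python3 - <<'E'
from h import *
o,c,im=shot("wrist","w10");q=o["position"];print(q,o["width"]);
print(proj(c,[q[0],q[1],q[2]+.015]),proj(c,[.537,-.193,.1]))
for v in(205,212,220,228,234,240,246):print(v,im[v,240:326:2].max(1))
print(im[180:300:2,281].max(1))
E
```

```text
[ 0.5373341  -0.19408909  0.12923624] 0.34317383729120576
(np.float64(280.75211179448615), np.float64(270.16942749433844)) (np.float64(282.4497736389737), np.float64(237.29475668482223))
205 [ 91  92  91 105 143 145 145 145 144 132  44  31  31  34  31  31  33  30
  34  39  51  55  58  47  35  32  31  31  32  32  29  32  31  95 143 145
 144 144 126  94  94 112 115]
212 [ 92  91  92 124 144 144 144 145 130  45  30  33  31  32  30  30  54  74
  77  78  77  78  79  78  75  69 101  55  30  32  31  31  33  29 101 144
 144 145 129  93 107 111 112]
220 [ 93  91  91  92 138 144 144 144 131  44  34  32  32  33  30  32  65  76
  79  78  78  78  79  78  79  79 104  30  30  33  31  31  31  34  90 143
 144 143 102  92  96 111 110]
228 [150 149 150 149 148 146 144 145 144 143  92  34  31  31  34  49  91  94
  93  92  92  89  87  89  90  93  55  33  31  31  31  32  46 128 145 144
 146 152 152 152 161 172 170]
234 [141 150 148 147 148 148 148 147 146 180 229 229 186  57  61  75  76  78
  76  76  72  70  63  70  76  79  77  72  62  53 123 210 146 144 149 150
 151 151 151 152 162 169 162]
240 [ 99  98  98  82  34  29 105 147 142  86  69  72  57  59  74  81  82  87
  90  92  97 104 107 101  92  87  81  79  76  64  55  72  64  89 142 147
 121  29  28  74  98  99  99]
246 [ 97  98  86  33  25  27 103 117  59  66  79  89 106 113 112 112 112 114
 111 111 109 110 109 107 108 108 109 110 111 111 107  87  74  57  59  92
 142  30  26  31  84  98  99]
[145 145 145 146 144  57  28  32  32  33  33  32  34  75  77  78  78  77
  77  77  78  90  96  94  92  51  78  72  58  81 100 113 109 111 111 109
 130 148 148 147 142 127  51  58  56  62  61  64  65  65  67  67  66  65
  64  65  62 108 111 149]
```

>>> {"name": "step_arm", "arguments": {"steps": [[0, 0.5, -12, 0, 0, 0], [0, 0, -10, 0, 0, 0], [0, 0, -8, 0, 0, 0], [0, 0, -8, 0, 0, 0], [0, 0, -8, 0, 0, 0], [0, 0, 0, 0, 0, 0], [0, 0, 0, 0, 0, 0]]}}

```text
clock: 41.28
position: [0.5361, -0.1925, 0.0827]
ee_rot: [-0.686, -3.064, -0.0]
force: [-1.0, -0.7, -1.5]
width: 0.343
gripper_force: 25.0
```

>>> {"name": "step_arm", "arguments": {"steps": [[0, 0, -8, 0, 0, 0], [0, 0, -8, 0, 0, 0], [0, 0, -4, 0, 0, 0], [0, 0, -3, 0, 0, 0], [0, 0, -2, 0, 0, 0], [0, 0, -1, 0, 0, 0], [0, 0, 0, 0, 0, 0], [0, 0, 0, 0, 0, 0]]}}

```text
clock: 41.95
position: [0.5366, -0.1926, 0.0574]
ee_rot: [0.687, 3.065, 0.0]
force: [-0.1, 0.3, 0.2]
width: 0.344
gripper_force: 25.0
```

>>> {"name": "step_arm", "arguments": {"steps": [[0, 0, -0.5, 0, 0, 0], [0, 0, -0.5, 0, 0, 0], [0, 0, -0.5, 0, 0, 0], [0, 0, 0, 0, 0, 0], [0, 0, 0, 0, 0, 0]]}}

```text
clock: 42.37
position: [0.5367, -0.1927, 0.0565]
ee_rot: [0.687, 3.065, -0.0]
force: [-1.8, 1.2, 6.8]
width: 0.344
gripper_force: 25.0
```

>>> {"name": "step_arm", "arguments": {"steps": [[0, 0, 0, 0, 0, 0], [0, 0, 0, 0, 0, 0], [0, 0, 0, 0, 0, 0], [0, 0, 0, 0, 0, 0], [0, 0, 5, 0, 0, 0], [0, 0, 20, 0, 0, 0], [0, 0, 30, 0, 0, 0], [0, 0, 30, 0, 0, 0], [20, -20, 20, 0, 0, 0], [25, -25, 0, 0, 0, 0], [25, -25, 0, 0, 0, 0], [15, -15, 0, 0, 0, 0], [0, 0, 0, 0, 0, 0], [0, 0, 0, 0, 0, 0], [0, 0, 0, 0, 0, 0]], "gripper": 0.65}}

```text
clock: 43.62
position: [0.6209, -0.2766, 0.1606]
ee_rot: [-0.686, -3.065, -0.001]
force: [-0.7, 0.2, -0.5]
width: 0.648
gripper_force: 0.0
```

```bash
python3 - <<'E'
from h import *
np.set_printoptions(precision=4,suppress=True)
o,c,im=shot("wrist","w11");print(o["position"],o["clock"])
pr={z:np.round(proj(c,[.537,-.193,z]),1) for z in(.044,.054,.072,.1)};print(pr)
s=shot("side","s11");S=s[2]
for z in(.044,.054,.072,.1):print(z,np.round(proj(s[1],[.537,-.193,z]),1))
u=int(round(proj(s[1],[.537,-.193,.1])[0]))
for v in range(165,215,2):print(v,S[v,u-20:u+21:2].max(1))
E
```

```text
[ 0.6209 -0.2766  0.1606] 43.6167
{0.044: array([331.7,  67.2]), 0.054: array([333.7,  64.9]), 0.072: array([337.7,  60.3]), 0.1: array([345.2,  51.4])}
0.044 [318.5 195. ]
0.054 [318.7 192.1]
0.072 [319.  186.7]
0.1 [319.4 178. ]
165 [156 151 149 154 158 102  82  86  87  94  95  92  93 106 108 106  95 177
 170 165 168]
167 [121 132 155 161 109  90  93  88  92  96  93  90  93  94 104 103 106 104
 122 169 167]
169 [120 120 110 136  81  95  92  93  95  91  92  90  91  96 107 105 107 106
 102 123 176]
171 [124 122  78  69  73  78  92  93  93  94  94  91  95 100 105 103 104 104
 105 104 101]
173 [ 91  73  77  77  73  93  91  93  92  92 103 100 106 107 104 105 109 107
 105 102  93]
175 [ 76  76  75  68  94  90  95  93  94  89 105 105 104 102 105 103  98 101
  98 161 171]
177 [ 78  75  83  80  90  88  89  90 104  99 132  96 109 103 104 105 121 176
 174 168 166]
179 [ 76  88  69  95  95  90  91  86  90  94 108  88 107 104 107 101 104 119
 173 164 163]
181 [ 91  88 116 112  90  94  92  90  92  76  99  86 106 103 103 105 107 102
  93 168 162]
183 [ 91 109 113 111 112 110  87 102 140  66  73  
[... 705 characters left out ...]
3 187 106  30  26  27  45 100 177 182  80  70  71
  73  72  65]
201 [109 107 103 101  89  54 122 165 187 185 187 183 179 146  43  67  71  70
  71  67  83]
203 [110 111 111 107  53  78  72  47  81  97 113  90  77  58  78  60  70  70
  72  70 116]
205 [109 111 110 110  86  61  56  70 108  89  77  92  65  76  62  75  72  70
  71  70 120]
207 [111 110 108 110 107  62  64  53  45  49  56  48  52  62  62  69  70  67
  73  68 117]
209 [109 110 110 111 116 102  58  63  65  61  62  61  63  64  68  98  97 102
  67  62 112]
211 [109 110 112 111 114 114 106 103  68  58  59  58  66 102  94 105 103 103
  96  88 117]
213 [145 111 111 110 112 111 112 114 103 105 107 108 112 103 102 100 101 101
 102  91 114]
```

```bash
python3 -c "
from cell import job
print(job.sign_off())"
```

```text
the job is handed in; nothing more can be done
None
```

I handed the job in at about 44 s of robot time: pictures show all five tray cells holding a flat reel and the brake ring home on the last reel. The collar went on last, its seating confirmed by a 6.8 N contact and side-camera pixel readings, and the sign-off returned no verdict.

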